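Fetch the fish tin from behind the condiments

TASK

The flat fish tin lies at the back of the condiment stand, behind the pepper mill, the salt shaker and the spice jar: stand these three upright on the wooden chopping board for the moment, so that all three are there together, then lay the tin flat in the red tray, centred in it. Only then put the mill, the shaker and the jar back, each on the same cork place of the stand where it stood at first. Keep these three upright the whole time and leave the garlic on the board where it is.

Things in the scene. Friction and masses are not known exactly. Their poses are not given: they have to be found in the camera images.
- stand: Low wooden condiment stand, fixed. Base 185 mm deep (x -90 to +95 mm) by 210 mm wide (y), top 12 mm over the worktop; rail along its back edge (x 89 to 97 mm), 30 mm over the worktop, 40 at its end knobs. Three cork discs, 60 mm across, flush, at x = -45 mm and y = -64, 0, +64 mm, one under each condiment. Origin: underside, on the worktop; x points to the back, away from the robot, y left.
- board: Brown wooden chopping board lying flat, 200 (x) x 300 (y) x 22 mm high, fixed during the work: the side area. Origin: centre of the underside; z up. The garlic lies at its +y end.
- tray: Red enamel oval tray (oven dish), 206 (x) x 259 (y) x 42 mm high, fixed during the work. Flat floor 3 mm above the worktop, 162 (x) x 216 mm (y) inside the walls. Origin: centre of the underside; z up.
- mill: Turned wooden pepper mill on the stand, light brown, round, 170 mm tall, 58 mm across at the foot; round head 50 mm across from 123 to 159 mm above the foot with a small knob on top; the head does not turn. 0.18 kg (+-30 %). The similar one far back by the wall is not meant. Starts on any one of the three cork places. Origin: centre of the foot; z up.
- salt: Salt shaker on the stand, round, clear with white salt and a grey dotted cap, 90 mm tall, 44 mm across up to 74 mm height, cap about 34 mm at its top; stands up to 0.06 rad off plumb. 0.1 kg (+-30 %). The similar one far back by the wall is not meant. Starts on any one of the three cork places. Origin: centre of the foot; z up.
- spice: Spice jar with a green cap and a paper label, on the stand, round, 46 mm across, 106 mm tall (the cap, 45 mm across, takes the top 20 mm). 0.11 kg (+-30 %). The similar one far back by the wall is not meant. Starts on any one of the three cork places. Origin: centre of the foot; z up.
- tin: Flat golden rectangular fish tin with a dark blue top and rounded corners, lying flat on the stand behind the three condiments, 63 (x) x 105 (y) x 25 mm high; grip it across its 63 mm width. 0.15 kg. Origin: centre of the underside; z up.
- garlic_bulb: White garlic bulb, about 60 mm across and 58 mm high, lying loose on the chopping board near its +y end, 100 to 115 mm from the middle: a bystander to leave where it is. Origin: centre of the underside.
Not all that is in view belongs to the job. Leave any blue look-alike of the spice alone.

How it is judged:
By the outcome, as a careful person would: the job done as asked, in the order asked, and still so for the second after the job is handed in, with the robot touching nothing.
It also fails if it takes over 131 s, if anything falls off the work surface, if the arm or the gripper's body presses on something with over 40 N, if the wrist force passes 120 N, or if a joint passes its speed limit or range.

ROBOT

A 6-joint arm with a two-finger parallel gripper is mounted at the origin on a cart in front of the work surface, level with it; the furniture and walls round the work are solid. World frame = base frame: x ahead of the robot, y to its left, z up, the work surface at z = 0. Lengths are in m, angles in rad, forces in N, time in s.
With the tool pointing down it reaches from about 0.35 to 0.85 m from the base axis. Payload 8.1 kg.
Tool frame: the origin (TCP) lies on the centre line of the jaws, within the pads' length; the fingertips stand 17 mm ahead of it and the grasp point (between the pads) lies 2 mm behind it; z points along the fingers, y is the line along which they close (so a half turn about z gives the same grasp; the last joint's range is limited). The gripper opens to 93 mm and grips with 3 to 60 N. Pads are 15 mm wide; open, the fingers measure 128 mm over their backs; the gripper's body (75 mm by 188 mm) begins 65 mm behind the grasp point.
Start: joints at [-1.269, 0.13, 1.488, -0, 1.523, -0.085], TCP at [0.226, -0.556, 0.236] pointing down, gripper open.
Joint ranges: [-2.96, 2.96], [-0.89, 2.26], [0.02, 2.5], [-1.34, 4.48], [0, 2.73], [-2.66, 2.66]. Speed limits (rad/s): [2.39, 2.39, 2.79, 3.14, 3.14, 3.14].

INTERFACE

Orientations are given as a rotation vector (axis times angle).
In Python, from plant import status, eyes, robot gives the robot as it stands. The module is installed in compiled form; this text tells all that it offers.
- The arm moves only by the tool servo_tool, never from a script. Its argument "plan" is text: rows parted by semicolons, each of 4 numbers parted by spaces: the shift along the tool's x, y, z in m, then the turn about the tool's z in degrees. A call has 1 to 12 rows; each row is the pose to reach, as a shift and turn from the pose commanded when the call began, along the tool's axes at that moment; what a row does not reach only later rows make up. A row lasts 1/12 s, in which the tool goes at most 41.7 mm and 7.16 degrees, less where a joint would pass 70% of its speed; a pose out of reach is approached as far as the arm can. A call with a gripper value outside its range is refused whole. "grip" is the closure, from -1 (fully open) to 1 (shut), set as the call begins (left out, the last holds). The fingers move at their own pace and stop on an object; "grip_force" is the grip in N (left out, the last holds). Time passes only in rows, so rows that repeat a pose let the fingers close. It gives the time, the measured TCP pose, the force, the opening and the grip force at its end, in the units of the state.
- status.read_state(): the state, without advancing time (a new reading comes with each control period).
- eyes.read_camera(name): name is "side" or "top" or "wrist"; returns a dict with "image" (400x640x3 uint8, blue, green, red), "fovy" (degrees; the focal length in pixels is half the picture's height over the tangent of half this angle, whatever the lens; pixels are square), "cx", "cy" (the principal point, pixels), "world_from_camera" (4x4, takes a point from camera to world coordinates); the wrist camera has in their place "hand_eye" (4x4, takes a point from camera to tool coordinates, whose origin is the TCP and whose axes are the flange's). Camera axes: x right, y down, z forward; pixel columns grow to the right and rows downward; lengths in m; the calibration is good to about 2 mm. A picture is of the moment at which its call begins: read the wrist's pose just before it. There is no depth.
- robot.close_job(): hands the job in; it is judged then, once.
The state is a dict: "t": time; "q": joint angles; "dq": joint speeds; "joint_torque": joint torques, N m; "tool_pos": TCP position; "orientation": TCP orientation; "force": force on the tool from outside, world axes, zero at the start; "wrist_torque": the same for the moment, N m; "opening": finger opening in m; "gripper_force": force on a finger pad.
Only numpy, scipy, OpenCV 4.12 (cv2) and the standard library are available. Lean on these libraries where they do the work, as an engineer would, in place of code of your own. Each camera call takes 0.05 s, during which the arm holds its last target. There are 200 camera calls.

## Working session

There is one attempt and no reset: what is moved stays moved. The work goes in short steps, Python scripts to look and compute and a tool call to move; the robot and the scene stay as the last step left them, time stands still between calls to the robot, and variables do not carry over. Pictures are saved under pics/ and viewed, at most 14 in all, crops included, and the job is handed in when it is done.

Besides the shell and the picture viewer there is one more tool, called after "Request:" as name(argument=value, ...) on one line, values as JSON. servo_tool: Moves the arm, as the interface text tells. Its arguments: {"type":"object","properties":{"plan":{"type":"string"},"grip":{"type":"number"},"grip_force":{"type":"number"}},"required":["plan"]}

```bash
mkdir -p pics; cat > h.py <<'E'
import numpy as np,cv2
from plant import status,eyes,robot
from scipy.spatial.transform import Rotation as R
def cam(n):
    s=status.read_state(); c=eyes.read_camera(n); im=c["image"]
    f=im.shape[0]/2/np.tan(np.radians(c["fovy"])/2)
    if "world_from_camera" in c: T=np.array(c["world_from_camera"])
    else:
        W=np.eye(4);W[:3,:3]=R.from_rotvec(s["orientation"]).as_matrix();W[:3,3]=s["tool_pos"];T=W@np.array(c["hand_eye"])
    return im,dict(f=f,cx=c["cx"],cy=c["cy"],T=T)
def ray(k,u,v):
    d=k["T"][:3,:3]@np.array([(u-k["cx"])/k["f"],(v-k["cy"])/k["f"],1]);return k["T"][:3,3],d
def onz(k,u,v,z):
    o,d=ray(k,u,v);return o+d*(z-o[2])/d[2]
def proj(k,p):
    q=np.linalg.inv(k["T"])@np.append(p,1);return np.array([k["cx"]+k["f"]*q[0]/q[2],k["cy"]+k["f"]*q[1]/q[2]])
E
python3 - <<'E'
from h import *
for n in("side","top"):
    im,k=cam(n);cv2.imwrite(f"pics/{n}0.png",im);print(n,k)
s=status.read_state();print(s);print(R.from_rotvec(s["orientation"]).as_matrix().round(3))
E
```

```text
side {'f': np.float64(419.24079039909884), 'cx': 311.78483495002257, 'cy': 199.06315813012267, 'T': array([[-0.80400102, -0.50492612,  0.31405726,  0.2530364 ],
       [-0.5946157 ,  0.68608558, -0.4191882 ,  0.47550963],
       [-0.00381109, -0.52377112, -0.85185051,  1.01386097],
       [ 0.        ,  0.        ,  0.        ,  1.        ]])}
top {'f': np.float64(492.8657230909666), 'cx': 310.32196287780636, 'cy': 190.4625182154596, 'T': array([[-0.32127476, -0.92560584,  0.20009087,  0.31844513],
       [-0.94697895,  0.31483576, -0.06410395,  0.11831245],
       [-0.00366077, -0.21007683, -0.97767803,  1.4042864 ],
       [ 0.        ,  0.        ,  0.        ,  1.        ]])}
{'t': 0.1, 'q': array([-1.26939379e+00,  1.31069768e-01,  1.48917512e+00,  2.24629363e-06,
        1.52300479e+00, -8.54269730e-02]), 'dq': array([ 0.00060297, -0.00045534, -0.00238139,  0.00060582, -0.00084986,
       -0.0008541 ]), 'joint_torque': array([ 1.00265592e-03, -5.61340570e+01, -4.93096018e+01,  7.70741352e-02,
        2.90867651e-02, -4.79133507e-05]), 'tool_pos': array([ 0.22621331, -0.55519489,  0.2346992 ]), 'orientation': array([-3.08139640e+00, -6.03532094e-01,  2.76880645e-04]), 'force': array([0.20880178, 0.08070282, 0.37726906]), 'wrist_torque': array([0.00943001, 0.01334187, 0.0429655 ]), 'gripper_force': 0.0, 'opening': 0.09274829452361771}
[[ 0.926  0.377 -0.   ]
 [ 0.377 -0.926  0.002]
 [ 0.    -0.002 -1.   ]]
```

View pics/side0.png

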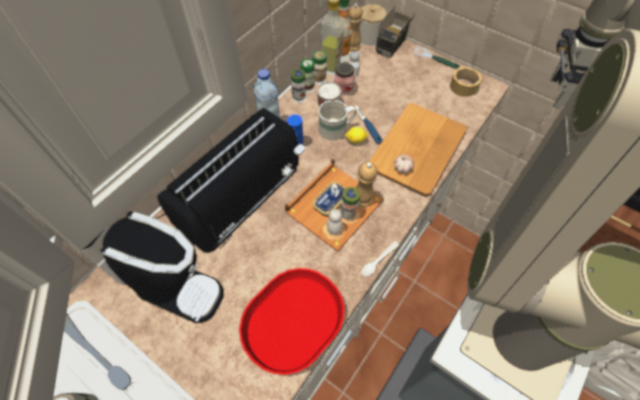

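View pics/top0.png

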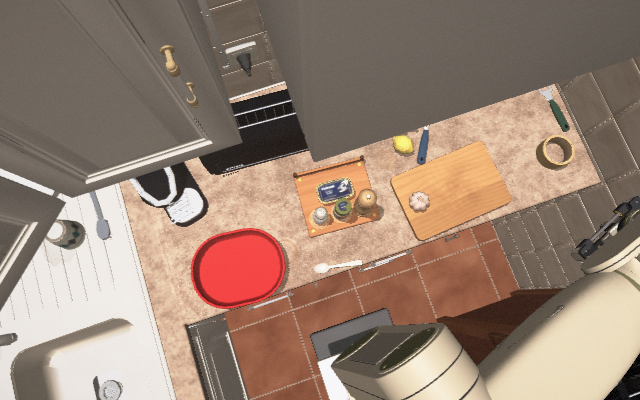

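The side view shows the stand at about (335,205), the board at (422,148) with the garlic at (403,163), and the red tray at (293,320). In the top view the salt is at (320,214), the spice (green cap) at (343,209), the mill at (367,198) and the tin at (336,190). The similar mill, salt and jars at the side view's (355,15) and (310,70) are far back by the wall, and a blue one is at (295,128). The ones on the stand are meant. I'll confirm this in one enlarged crop and measure.

```bash
python3 - <<'E'
from h import *
im,k=cam("top");sm,ks=cam("side")
a=cv2.resize(im[140:250,280:440],None,fx=5,fy=5,interpolation=cv2.INTER_CUBIC)
cv2.imwrite("pics/c1.png",a)
b=cv2.resize(sm[150:250,280:400],None,fx=6,fy=6,interpolation=cv2.INTER_CUBIC);cv2.imwrite("pics/c2.png",b)
h=cv2.cvtColor(im,cv2.COLOR_BGR2HSV)
m=(((h[...,0]<6)|(h[...,0]>174))&(h[...,1]>200)&(h[...,2]>120)).astype(np.uint8)
c=max(cv2.findContours(m,0,1)[0],key=cv2.contourArea)
p=np.array([onz(k,*q[0],.042)[:2] for q in c],np.float32)
print("tray",cv2.minAreaRect(p))
for n,r in (("board",(385,135,520,245)),):
    x0,y0,x1,y1=r
    m=((h[...,0]>8)&(h[...,0]<22)&(h[...,1]>110)&(h[...,2]>110)).astype(np.uint8)[y0:y1,x0:x1]
    m=cv2.morphologyEx(m,cv2.MORPH_OPEN,np.ones((5,5)))
    c=max(cv2.findContours(m,0,1)[0],key=cv2.contourArea)
    p=np.array([onz(k,q[0][0]+x0,q[0][1]+y0,.022)[:2] for q in c],np.float32);print(n,cv2.minAreaRect(p))
print("garlic",onz(k,420,202,.05))
for n,u,v,z in(("salt",320,214,.1),("spice",343,209,.115),("mill",367,198,.17),("tin",336,190,.037)): print(n,onz(k,u,v,z))
E
```

```text
Traceback (most recent call last):
ValueError: max() iterable argument is empty
```

View pics/c1.png

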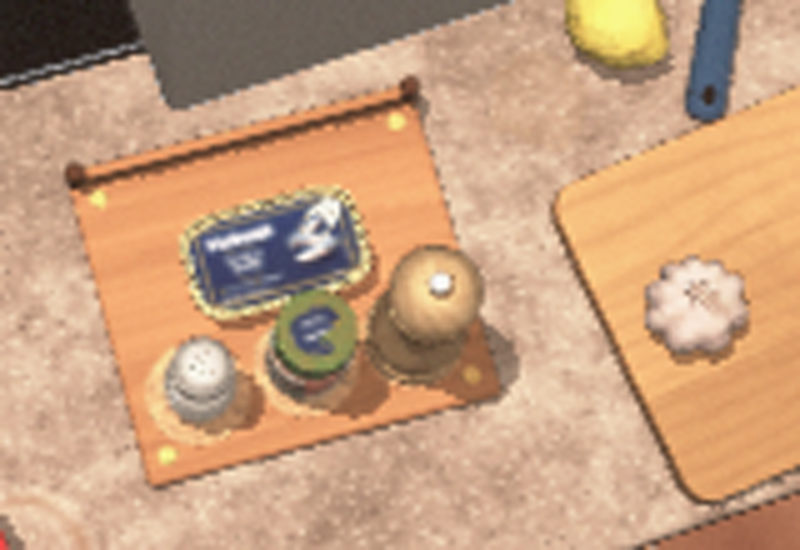

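View pics/c2.png

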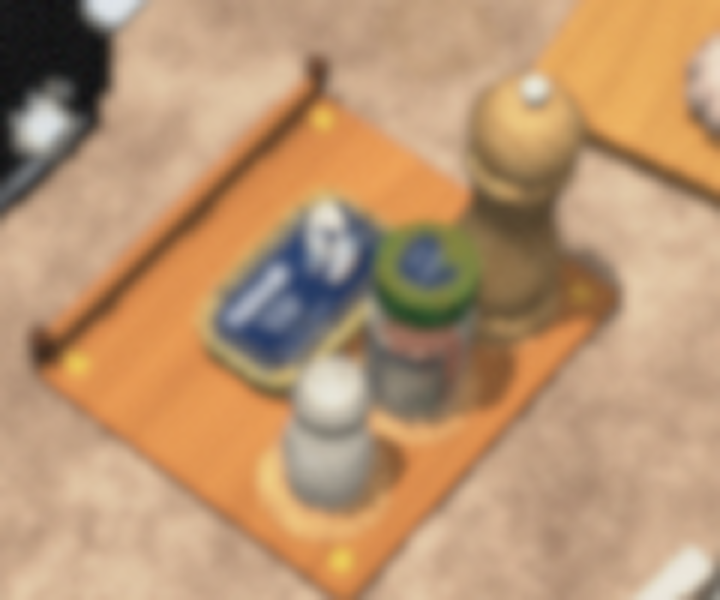

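The crops confirm it: the salt (dotted cap) is on the left cork (+y), the spice jar with the green cap in the middle and the mill on the right (-y). The blue/gold tin lies behind them.

```bash
python3 - <<'E'
from h import *
im,k=cam("top")
h=cv2.cvtColor(np.ascontiguousarray(im),cv2.COLOR_BGR2HSV)
print("traypix",h[267,238],im[267,238])
b=im.astype(int)
m=((b[...,2]>130)&(b[...,1]<70)&(b[...,0]<70)).astype(np.uint8)
c=max(cv2.findContours(m,0,1)[0],key=cv2.contourArea)
p=np.array([onz(k,*q[0],.042)[:2] for q in c.astype(float)],np.float32)
print("tray",cv2.minAreaRect(p),p.min(0),p.max(0))
x0,y0,x1,y1=385,135,520,245
m=((h[...,0]>8)&(h[...,0]<24)&(h[...,1]>120)&(h[...,2]>110)).astype(np.uint8)[y0:y1,x0:x1]
m=cv2.morphologyEx(m,cv2.MORPH_OPEN,np.ones((5,5)))
c=max(cv2.findContours(m,0,1)[0],key=cv2.contourArea)
p=np.array([onz(k,q[0][0]+x0,q[0][1]+y0,.022)[:2] for q in c],np.float32);print("board",cv2.minAreaRect(p))
C=lambda u,v,z:onz(k,280+u/5-.4,140+v/5-.4,z)[:2].round(4)
print("pins",[C(*q,.012) for q in((97,199),(397,121),(167,455),(473,375))])
print("knobs",C(75,175,.04),C(409,88,.04)); print("front",C(157,486,.012),C(500,395,.012))
print("garlic",C(697,305,.05));print("salt",C(203,360,.098),"spice",C(316,331,.118),"mill",C(441,284,.18))
print("tin corners",[C(*q,.037) for q in((185,235),(208,322),(368,270),(345,188))],C(277,254,.037))
E
```

```text
traypix [  0 181 245] [ 73  71 245]
tray ((0.45591092109680176, 0.28785789012908936), (0.2528778314590454, 0.20505788922309875), 89.13821411132812) [0.35304993 0.16178712] [0.5591689  0.41417685]
board ((0.4754703938961029, -0.3527255952358246), (0.1990794539451599, 0.3002491295337677), 4.64861536026001)
pins [array([0.6451, 0.0476]), array([ 0.633 , -0.1333]), array([0.4905, 0.0573]), array([ 0.4778, -0.1231])]
knobs [0.6559 0.0564] [ 0.6429 -0.1414]
front [0.4757 0.0683] [ 0.462  -0.1337]
garlic [ 0.4703 -0.2488]
salt [0.5223 0.0262] spice [ 0.5146 -0.0342] mill [ 0.5076 -0.0949]
tin corners [array([0.6032, 0.0082]), array([0.5514, 0.0122]), array([ 0.5506, -0.0834]), array([ 0.5998, -0.0872])] [ 0.5759 -0.0377]
```

Request:
servo_tool(plan="0.01 -0.007 -0.003 -2; 0.035 -0.025 -0.01 -7; 0.065 -0.047 -0.02 -13; 0.095 -0.07 -0.03 -19; 0.125 -0.092 -0.04 -25; 0.155 -0.114 -0.05 -31; 0.185 -0.136 -0.06 -37; 0.215 -0.158 -0.06 -43; 0.245 -0.18 -0.06 -49; 0.275 -0.202 -0.06 -55; 0.305 -0.224 -0.06 -61; 0.33 -0.243 -0.06 -67.9", grip=-1)

```text
t: 1.25
tool_pos: [0.4411, -0.2031, 0.2961]
orientation: [2.211, 2.231, 0.001]
force: [0.6, 1.0, 0.2]
opening: 0.0931
gripper_force: 0.0
```

```bash
python3 - <<'E'
from h import *
s=status.read_state();print(s["tool_pos"],R.from_rotvec(s["orientation"]).as_matrix().round(3),s["q"])
c=eyes.read_camera("wrist");print(np.array(c["hand_eye"]).round(3),c["fovy"])
E
```

```text
[ 0.44111834 -0.20314524  0.29608685] [[-0.009  1.     0.001]
 [ 1.     0.009  0.   ]
 [ 0.     0.001 -1.   ]] [-5.37660608e-01 -2.00999465e-01  1.70266335e+00  6.27865670e-04
  1.63916851e+00 -5.46481885e-01]
[[-0.    -0.957 -0.29   0.08 ]
 [ 1.    -0.    -0.    -0.001]
 [ 0.    -0.29   0.957 -0.15 ]
 [ 0.     0.     0.     1.   ]] 63.88046656149761
```

Request:
servo_tool(plan="0.01 0.005 0 0; 0.035 0.017 0 0; 0.07 0.035 0 0; 0.105 0.055 0 0; 0.14 0.07 0 0; 0.16 0.078 0 0; 0.17 0.08 0 0; 0.17 0.08 0 0; 0.17 0.08 0 0")

```text
t: 2.05
tool_pos: [0.5198, -0.0366, 0.2956]
orientation: [2.22, 2.222, -0.001]
force: [0.2, -0.1, -0.1]
opening: 0.093
gripper_force: 0.0
```

```bash
python3 - <<'E'
from h import *
im,k=cam("wrist");cv2.imwrite("pics/w1.png",im);np.save("w1.npy",k,allow_pickle=True);print(k["T"].round(3),k["cx"],k["cy"],k["f"])
E
```

```text
[[ 1.     0.001 -0.     0.519]
 [ 0.001 -0.957 -0.291  0.044]
 [-0.     0.291 -0.957  0.445]
 [ 0.     0.     0.     1.   ]] 323.9463870834102 205.38836298962886 320.8110774529123
```

View pics/w1.png

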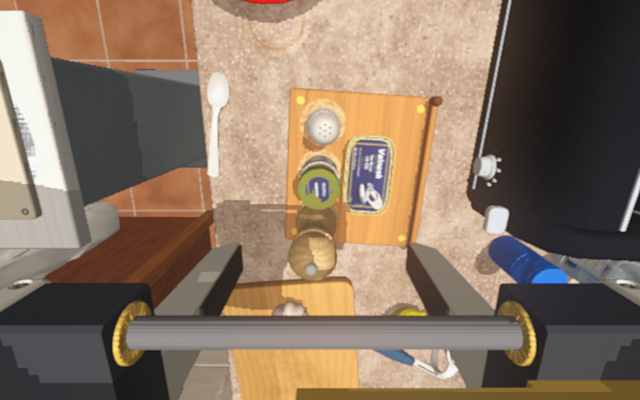

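The wrist view shows the salt cap at (322,127), the spice cap at (320,188), the mill knob at (311,269), the tin at (369,176) with the rail to its right, and the toaster's knobs at (485,165) and (497,220). I'll refine the positions and check the toaster clearance.

```bash
cat >> h.py <<'E'
def tri(*L):
    A=np.zeros((3,3));b=np.zeros(3)
    for k,u,v in L:
        o,d=ray(k,u,v);d/=np.linalg.norm(d);M=np.eye(3)-np.outer(d,d);A+=M;b+=M@o
    return np.linalg.solve(A,b)
E
python3 - <<'E'
from h import *
k=np.load("w1.npy",allow_pickle=True).item()
_,kt=cam("top");sm,ks=cam("side")
C=lambda u,v:(280+u/5-.4,140+v/5-.4)
S=lambda u,v:(280+u/6-.4,150+v/6-.4)
for n,w,t in(("salt",(322,127),(203,360)),("spice",(319,188),(316,331)),("mill",(311,269),(441,284))):
    print(n,tri((k,*w),(kt,*C(*t))).round(4))
for n,u,v,z in(("salt",322,127,.1),("spice",319,188,.118),("mill",311,269,.18),("tin",369,176,.037),("pinFL",300,100,.012),("pinBR",401,238,.012),("knobL",437,100,.04),("FL",291,88,.012)): print(n,onz(k,u,v,z).round(4))
im=cv2.imread("pics/w1.png");hs=cv2.cvtColor(im,cv2.COLOR_BGR2HSV)
print("whitepiece",tri((k,497,220),(ks,299,150)).round(3))
print("spoon",onz(k,217,80,0).round(3))
cv2.imwrite("pics/t2.png",cv2.resize(sm[100:260,180:320],None,fx=4,fy=4))
E
```

```text
salt [0.5168 0.0276 0.1321]
spice [ 0.5133 -0.0334  0.1288]
mill [ 0.5068 -0.0938  0.1872]
salt [0.5165 0.0248 0.1   ]
spice [ 0.5134 -0.0365  0.118 ]
mill [ 0.5068 -0.0979  0.18  ]
tin [ 0.5769 -0.0403  0.037 ]
pinFL [0.4878 0.0537 0.012 ]
pinBR [ 0.6309 -0.1373  0.012 ]
knobL [0.6543 0.0531 0.04  ]
FL [0.4766 0.0681 0.012 ]
whitepiece [ 0.707 -0.073  0.115]
spoon [0.38  0.078 0.   ]
```

View pics/t2.png

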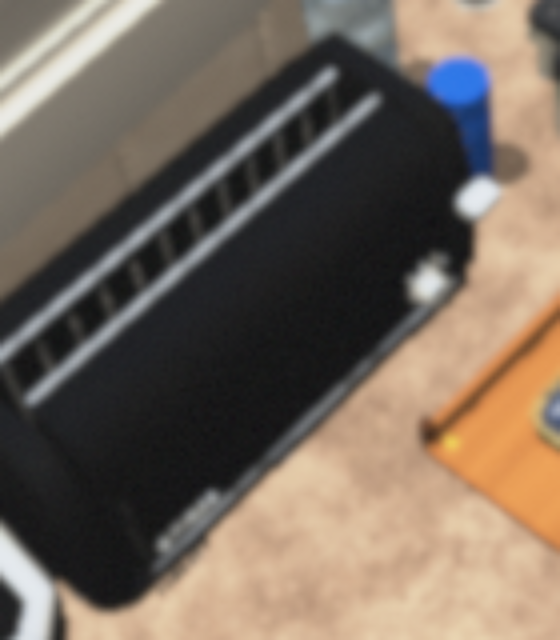

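Only the stand's own items lie near the fingers, and the toaster parts are at x≥0.70, so they're clear. I'll pick the mill first, by its head.

Request:
servo_tool(plan="-0.015 -0.003 0 0; -0.035 -0.008 0.005 0; -0.055 -0.012 0.015 0; -0.06 -0.013 0.03 0; -0.06 -0.013 0.05 0; -0.06 -0.013 0.07 0; -0.06 -0.013 0.09 0; -0.06 -0.013 0.108 0; -0.06 -0.013 0.123 0; -0.06 -0.013 0.135 0; -0.06 -0.013 0.142 0; -0.06 -0.013 0.144 0")

```text
t: 3.2
tool_pos: [0.5063, -0.0966, 0.1504]
orientation: [-2.221, -2.22, 0.001]
force: [-0.4, 0.1, 0.0]
opening: 0.0932
gripper_force: 0.0
```

Request:
servo_tool(plan="0 0 0 0; 0 0 0 0; 0 0 0 0; 0 0 0 0; 0 0 0 0; 0 0 0 0; 0 0 0 0; 0 0 0 0; 0 0 0 0", grip=1, grip_force=15)

```text
t: 3.95
tool_pos: [0.5073, -0.096, 0.1518]
orientation: [2.22, 2.223, 0.0]
force: [0.3, -0.4, 1.9]
opening: 0.0476
gripper_force: 15.0
```

Request:
servo_tool(plan="0 0 -0.005 0; 0 0 -0.015 0; 0 0 -0.03 0; 0 0 -0.05 0; 0 0 -0.07 0; 0 0 -0.088 0; -0.005 0 -0.1 0; -0.015 -0.001 -0.104 0; -0.03 -0.002 -0.105 0; -0.05 -0.003 -0.105 0; -0.075 -0.005 -0.105 0; -0.1 -0.006 -0.105 0")

```text
t: 4.95
tool_pos: [0.5005, -0.1975, 0.2559]
orientation: [-2.219, -2.222, 0.001]
force: [0.1, 0.1, -2.5]
opening: 0.0477
gripper_force: 15.0
```

Request:
servo_tool(plan="-0.027 -0.002 0 0; -0.054 -0.003 0 0; -0.081 -0.005 0 0; -0.108 -0.007 0 0; -0.135 -0.009 0 0; -0.162 -0.011 0 0; -0.189 -0.013 0 0; -0.214 -0.014 0 0; -0.235 -0.016 0 0; -0.25 -0.017 0 0; -0.26 -0.017 0 0; -0.264 -0.017 0 0")

```text
t: 5.95
tool_pos: [0.4834, -0.4618, 0.2553]
orientation: [-2.221, -2.219, 0.0]
force: [0.3, 0.3, -1.4]
opening: 0.0478
gripper_force: 15.0
```

Request:
servo_tool(plan="0 0 0.005 0; 0 0 0.015 0; 0 0 0.03 0; 0 0 0.048 0; 0 0 0.063 0; 0 0 0.073 0; 0 0 0.079 0; 0 0 0.081 0; 0 0 0.081 0; 0 0 0.081 0")

```text
t: 6.78
tool_pos: [0.485, -0.4603, 0.1766]
orientation: [2.219, 2.222, -0.0]
force: [0.3, -0.2, -0.5]
opening: 0.0477
gripper_force: 15.0
```

```bash
python3 - <<'E'
from h import *
s=status.read_state();print(s["tool_pos"],s["force"],s["opening"])
im,k=cam("side");cv2.imwrite("pics/s3.png",cv2.resize(im[80:260,280:520],None,fx=3,fy=3))
E
```

```text
[ 0.48502492 -0.46029336  0.17664575] [ 0.28819058 -0.19963412 -0.54002478] 0.04766666433656084
```

View pics/s3.png

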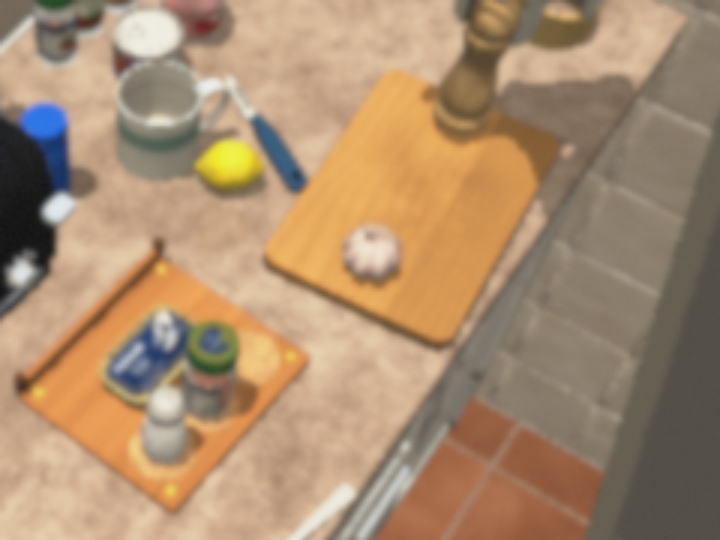

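The mill is upright above the far end of the board, foot at about (465,120) in the crop. Lowering it to contact.

Request:
servo_tool(plan="0 0 0.003 0; 0 0 0.006 0; 0 0 0.009 0; 0 0 0.011 0; 0 0 0.0125 0; 0 0 0.0125 0; 0 0 0.0125 0")

```text
t: 7.42
tool_pos: [0.4845, -0.46, 0.1629]
orientation: [-2.22, -2.222, -0.0]
force: [0.1, -0.7, -2.3]
opening: 0.0476
gripper_force: 15.0
```

Request:
servo_tool(plan="0 0 0.001 0; 0 0 0.002 0; 0 0 0.0025 0; 0 0 0.0025 0; 0 0 0.0025 0")

```text
t: 7.83
tool_pos: [0.485, -0.4606, 0.1619]
orientation: [2.219, 2.221, -0.0]
force: [-0.6, -0.3, 4.9]
opening: 0.0477
gripper_force: 15.0
```

Request:
servo_tool(plan="0 0 0 0; 0 0 0 0; 0 0 0 0; 0 0 0 0; 0 0 0 0; 0 0 -0.01 0; 0 0 -0.03 0; 0 0 -0.055 0; 0 0 -0.075 0; 0 0 -0.08 0", grip=-1)

```text
t: 8.67
tool_pos: [0.4859, -0.4615, 0.2463]
orientation: [2.215, 2.218, -0.001]
force: [0.5, -0.4, 1.0]
opening: 0.093
gripper_force: 0.0
```

Request:
servo_tool(plan="0.01 0 -0.02 0; 0.035 0.002 -0.02 0; 0.07 0.005 -0.02 0; 0.108 0.007 -0.02 0; 0.146 0.01 -0.02 0; 0.184 0.013 -0.02 0; 0.222 0.015 -0.02 0; 0.26 0.018 -0.02 0; 0.3 0.021 -0.02 0; 0.335 0.024 -0.02 0; 0.365 0.026 -0.02 0; 0.385 0.028 -0.02 0")

```text
t: 9.67
tool_pos: [0.5119, -0.0721, 0.2604]
orientation: [-2.218, -2.224, -0.001]
force: [-1.1, -0.9, -0.0]
opening: 0.0929
gripper_force: 0.0
```

Request:
servo_tool(plan="0.015 0.001 0.005 0; 0.03 0.001 0.015 0; 0.04 0.001 0.03 0; 0.04 0.001 0.05 0; 0.04 0.001 0.06 0; 0.04 0.001 0.06 0; 0.04 0.001 0.06 0")

```text
t: 10.25
tool_pos: [0.5126, -0.0352, 0.2001]
orientation: [-2.22, -2.221, 0.002]
force: [-0.2, 0.5, 0.2]
opening: 0.0931
gripper_force: 0.0
```

```bash
python3 - <<'E'
from h import *
s=status.read_state();print(s["tool_pos"],s["force"],s["opening"])
im,k=cam("top");cv2.imwrite("pics/t4.png",cv2.resize(im[120:270,280:520],None,fx=3,fy=3))
E
```

```text
[ 0.51260224 -0.03523406  0.20014186] [-0.16011736  0.52623939  0.17578204] 0.09309516624326543
```

View pics/t4.png

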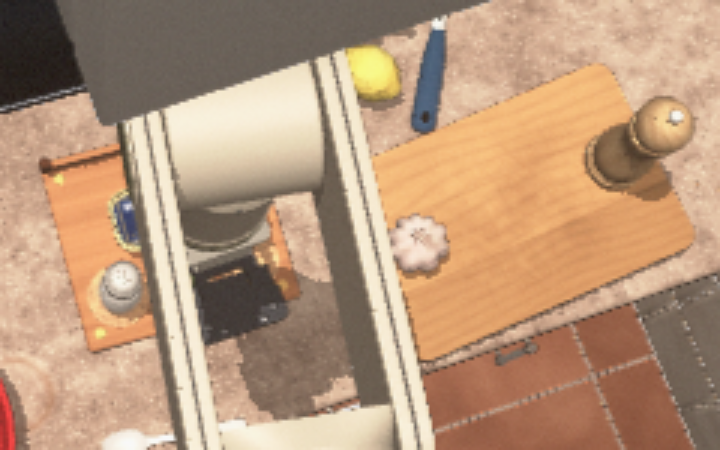

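The mill stands upright on the board's far end, foot at about (605,165) and knob at (675,117) in the crop. The garlic, salt and spice haven't been touched. Now the spice jar.

Request:
servo_tool(plan="0 0.001 0.008 0; 0 0.001 0.025 0; 0 0.001 0.045 0; 0 0.001 0.065 0; 0 0.001 0.085 0; 0 0.001 0.105 0; 0 0.001 0.118 0; 0 0.001 0.124 0; 0 0.001 0.125 0; 0 0.001 0.125 0")

```text
t: 11.13
tool_pos: [0.5145, -0.0353, 0.0761]
orientation: [2.22, 2.222, 0.0]
force: [0.8, -0.0, -0.1]
opening: 0.0933
gripper_force: 0.0
```

Request:
servo_tool(plan="0 0 0 0; 0 0 0 0; 0 0 0 0; 0 0 0 0; 0 0 0 0; 0 0 0 0; 0 0 0 0; 0 0 0 0; 0 0 0 0", grip=1, grip_force=12)

```text
t: 11.88
tool_pos: [0.5141, -0.035, 0.0756]
orientation: [-2.22, -2.223, 0.0]
force: [-0.1, 0.1, 0.6]
opening: 0.0445
gripper_force: 12.0
```

Request:
servo_tool(plan="0 0 -0.005 0; 0 0 -0.015 0; 0 0 -0.03 0; 0 0 -0.05 0; 0 0 -0.07 0; 0 0 -0.088 0; -0.005 0 -0.1 0; -0.015 -0.001 -0.108 0; -0.03 -0.003 -0.11 0; -0.05 -0.005 -0.11 0; -0.075 -0.008 -0.11 0; -0.1 -0.01 -0.11 0")

```text
t: 12.88
tool_pos: [0.5035, -0.1365, 0.1854]
orientation: [-2.219, -2.223, 0.001]
force: [0.3, 0.3, -1.3]
opening: 0.0446
gripper_force: 12.0
```

Request:
servo_tool(plan="-0.027 -0.003 0 0; -0.054 -0.006 0 0; -0.081 -0.009 0 0; -0.108 -0.012 0 0; -0.135 -0.015 0 0; -0.162 -0.018 0 0; -0.187 -0.021 0 0; -0.21 -0.023 0 0; -0.228 -0.025 0 0; -0.24 -0.026 0 0; -0.246 -0.026 0 0; -0.248 -0.026 0 0")

```text
t: 13.88
tool_pos: [0.4779, -0.384, 0.1852]
orientation: [-2.221, -2.221, 0.0]
force: [0.6, 0.3, -0.7]
opening: 0.045
gripper_force: 12.0
```

Request:
servo_tool(plan="0 0 0.005 0; 0 0 0.015 0; 0 0 0.03 0; 0 0 0.048 0; 0 0 0.066 0; 0 0 0.08 0; 0 0 0.089 0; 0 0 0.095 0; 0 0 0.098 0; 0 0 0.098 0; 0 0 0.098 0")

```text
t: 14.8
tool_pos: [0.4789, -0.3834, 0.0884]
orientation: [2.219, 2.222, 0.0]
force: [0.4, -0.0, -0.8]
opening: 0.0452
gripper_force: 12.0
```

Request:
servo_tool(plan="0 0 0.001 0; 0 0 0.002 0; 0 0 0.003 0; 0 0 0.003 0; 0 0 0.003 0")

```text
t: 15.22
tool_pos: [0.4789, -0.3837, 0.0857]
orientation: [2.219, 2.221, -0.0]
force: [-1.3, 0.8, 6.3]
opening: 0.0446
gripper_force: 12.0
```

Request:
servo_tool(plan="0 0 0 0; 0 0 0 0; 0 0 0 0; 0 0 0 0; 0 0 0 0; 0 0 -0.01 0; 0 0 -0.03 0; 0 0 -0.055 0; 0 0 -0.08 0; 0 0 -0.1 0; 0 0 -0.112 0; 0 0 -0.115 0", grip=-1)

```text
t: 16.22
tool_pos: [0.4797, -0.3842, 0.2034]
orientation: [2.217, 2.219, 0.0]
force: [-0.5, -0.1, 0.5]
opening: 0.0931
gripper_force: 0.0
```

Request:
servo_tool(plan="0.01 0.001 0 0; 0.03 0.003 0 0; 0.06 0.006 0 0; 0.095 0.009 0 0; 0.13 0.012 0 0; 0.165 0.015 0 0; 0.2 0.018 0 0; 0.235 0.022 0 0; 0.27 0.025 0 0; 0.305 0.029 0 0; 0.34 0.032 0 0; 0.37 0.035 0 0")

```text
t: 17.22
tool_pos: [0.5115, -0.0101, 0.1975]
orientation: [-2.217, -2.221, 0.003]
force: [0.8, 0.1, -0.7]
opening: 0.0929
gripper_force: 0.0
```

Request:
servo_tool(plan="0.02 0.002 0 0; 0.035 0.003 0 0; 0.04 0.004 0 0; 0.04 0.004 0 0; 0.04 0.004 0 0")

```text
t: 17.63
tool_pos: [0.5163, 0.0268, 0.1985]
orientation: [-2.219, -2.223, 0.002]
force: [0.9, -0.6, -0.2]
opening: 0.0933
gripper_force: 0.0
```

```bash
python3 - <<'E'
from h import *
s=status.read_state();print(s["tool_pos"],s["force"],s["opening"])
im,k=cam("wrist");cv2.imwrite("pics/w5.png",im);np.save("w5.npy",k,allow_pickle=True)
E
```

```text
[0.51634171 0.02680799 0.19850758] [ 0.89842454 -0.64337701 -0.17598061] 0.09328882524622971
```

View pics/w5.png

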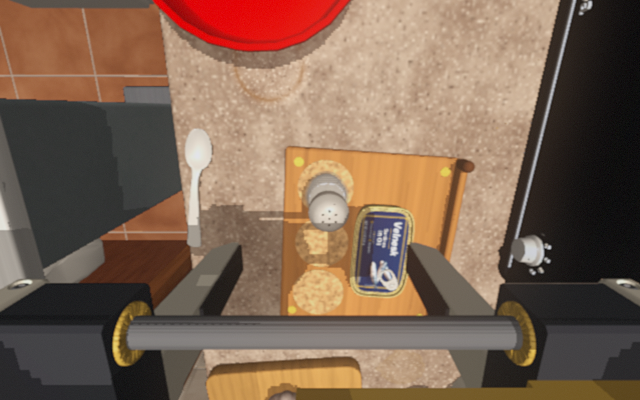

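The wrist view shows the empty corks at (321,243) and (318,294), the salt on the left cork with its cap at (327,210), and the tin at (383,251).

```bash
python3 - <<'E'
from h import *
k=np.load("w5.npy",allow_pickle=True).item()
for n,u,v,z in(("corkM",321.5,243,.012),("corkR",318.5,294,.012),("corkL",326.5,187,.012),("salt",327.5,210,.102),("tin",383,251,.037),("tinFL",359,208,.037),("tinBL",411,211,.037),("tinFR",350,294,.037),("tinBR",404,298,.037),("pinFL",299,161,.012),("pinBL",446,171,.012)): print(n,onz(k,u,v,z).round(4))
E
```

```text
corkM [ 0.5123 -0.0394  0.012 ]
corkR [ 0.5086 -0.1055  0.012 ]
corkL [0.5177 0.026  0.012 ]
salt [0.518  0.0287 0.102 ]
tin [ 0.5776 -0.0375  0.037 ]
tinFL [0.5506 0.0101 0.037 ]
tinBL [0.6037 0.007  0.037 ]
tinFR [ 0.544  -0.0896  0.037 ]
tinBR [ 0.6041 -0.0945  0.037 ]
pinFL [0.4887 0.054  0.012 ]
pinBL [0.6443 0.0436 0.012 ]
```

Request:
servo_tool(plan="0 0.001 0.008 0; 0 0.001 0.025 0; 0 0.001 0.045 0; 0 0.001 0.065 0; 0 0.001 0.085 0; 0 0.001 0.105 0; 0 0.001 0.12 0; 0 0.001 0.128 0; 0 0.001 0.13 0; 0 0.001 0.13 0")

```text
t: 18.52
tool_pos: [0.5176, 0.0264, 0.0691]
orientation: [-2.221, -2.221, 0.001]
force: [-0.1, 0.2, 0.5]
opening: 0.0931
gripper_force: 0.0
```

Request:
servo_tool(plan="0 0 0.002 0; 0 0 0.003 0; 0 0 0.003 0; 0 0 0.003 0; 0 0 0.003 0; 0 0 0.003 0; 0 0 0.003 0; 0 0 0.003 0; 0 0 0.003 0; 0 0 0.003 0", grip=1, grip_force=12)

```text
t: 19.35
tool_pos: [0.5182, 0.027, 0.0667]
orientation: [2.22, 2.222, 0.0]
force: [0.7, 0.4, 0.7]
opening: 0.0392
gripper_force: 11.9
```

Request:
servo_tool(plan="0 0 -0.005 0; 0 0 -0.015 0; 0 0 -0.03 0; 0 0 -0.05 0; 0 0 -0.07 0; 0 0 -0.088 0; -0.005 0 -0.1 0; -0.015 -0.001 -0.108 0; -0.03 -0.003 -0.11 0; -0.05 -0.005 -0.11 0; -0.075 -0.008 -0.11 0; -0.1 -0.01 -0.11 0")

```text
t: 20.35
tool_pos: [0.5073, -0.0745, 0.1763]
orientation: [-2.219, -2.223, 0.001]
force: [1.4, -0.3, -1.0]
opening: 0.0394
gripper_force: 11.8
```

Request:
servo_tool(plan="-0.027 -0.004 0 0; -0.054 -0.008 0 0; -0.081 -0.012 0 0; -0.108 -0.016 0 0; -0.135 -0.02 0 0; -0.16 -0.024 0 0; -0.184 -0.027 0 0; -0.205 -0.03 0 0; -0.222 -0.033 0 0; -0.234 -0.034 0 0; -0.24 -0.034 0 0; -0.242 -0.034 0 0")

```text
t: 21.35
tool_pos: [0.4739, -0.316, 0.1763]
orientation: [-2.221, -2.221, 0.0]
force: [0.6, 0.2, -1.0]
opening: 0.0393
gripper_force: 11.8
```

Request:
servo_tool(plan="0 0 0.005 0; 0 0 0.015 0; 0 0 0.03 0; 0 0 0.048 0; 0 0 0.066 0; 0 0 0.08 0; 0 0 0.089 0; 0 0 0.094 0; 0 0 0.096 0; 0 0 0.096 0; 0 0 0.096 0")

```text
t: 22.27
tool_pos: [0.475, -0.3153, 0.0815]
orientation: [2.219, 2.222, 0.0]
force: [-0.5, 0.1, -1.5]
opening: 0.0392
gripper_force: 11.8
```

```bash
python3 - <<'E'
from h import *
s=status.read_state();print(s["tool_pos"],s["force"],s["opening"])
im,k=cam("side");cv2.imwrite("pics/s6.png",cv2.resize(im[90:210,340:500],None,fx=5,fy=5,interpolation=cv2.INTER_CUBIC))
E
```

```text
[ 0.47500993 -0.31527911  0.08147274] [-0.51767761  0.12831264 -1.51286594] 0.03922709852542391
```

View pics/s6.png

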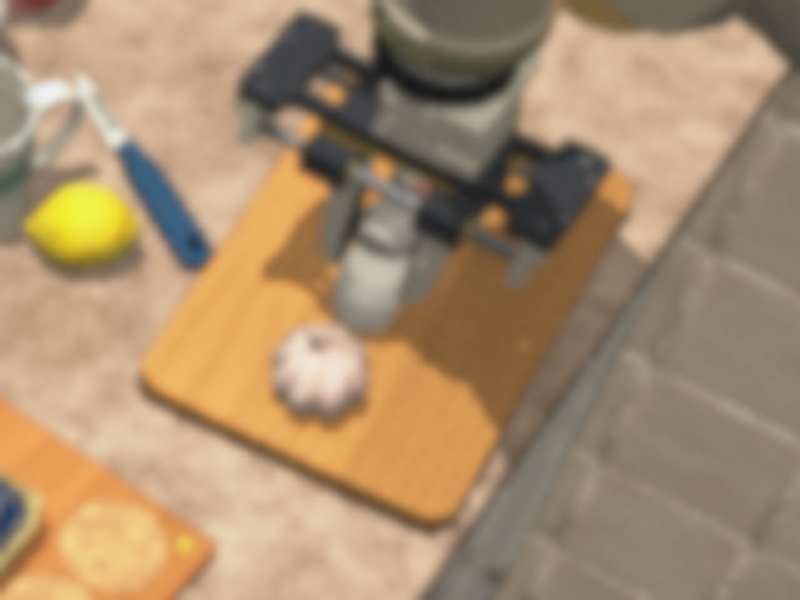

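The salt is held just above the board, foot at about (365,315), clear of the garlic at (320,370). Lowering it.

Request:
servo_tool(plan="0 0 0.001 0; 0 0 0.002 0; 0 0 0.003 0; 0 0 0.0035 0; 0 0 0.0035 0; 0 0 0.0035 0")

```text
t: 22.82
tool_pos: [0.4744, -0.3151, 0.0771]
orientation: [-2.22, -2.222, 0.0]
force: [1.4, -0.5, -1.6]
opening: 0.0392
gripper_force: 11.8
```

Request:
servo_tool(plan="0 0 0.001 0; 0 0 0.0015 0; 0 0 0.0015 0; 0 0 0.0015 0")

```text
t: 23.15
tool_pos: [0.4747, -0.3154, 0.0767]
orientation: [2.22, 2.222, -0.0]
force: [-2.5, 1.7, 7.3]
opening: 0.0393
gripper_force: 12.5
```

Request:
servo_tool(plan="0 0 0 0; 0 0 0 0; 0 0 0 0", grip_force=3)

```text
t: 23.4
tool_pos: [0.4748, -0.3154, 0.0764]
orientation: [2.22, 2.222, 0.0]
force: [-1.0, 1.4, 5.2]
opening: 0.0399
gripper_force: 3.4
```

Request:
servo_tool(plan="0 0 0 0; 0 0 0 0; 0 0 0 0; 0 0 0 0; 0 0 0 0; 0 0 -0.01 0; 0 0 -0.03 0; 0 0 -0.055 0; 0 0 -0.08 0; 0 0 -0.1 0; 0 0 -0.112 0; 0 0 -0.115 0", grip=-1)

```text
t: 24.4
tool_pos: [0.4757, -0.3161, 0.1942]
orientation: [2.217, 2.219, 0.001]
force: [-0.1, -0.1, 0.4]
opening: 0.0929
gripper_force: 0.0
```

Request:
servo_tool(plan="0.01 0.004 0 0; 0.03 0.011 0 0; 0.06 0.022 0 0; 0.095 0.035 0 0; 0.13 0.048 0 0; 0.165 0.061 0 0; 0.2 0.074 0 0; 0.228 0.084 0 0; 0.25 0.092 0 0; 0.265 0.098 0 0; 0.274 0.101 0 0; 0.277 0.102 0 0")

```text
t: 25.4
tool_pos: [0.5755, -0.0359, 0.1888]
orientation: [-2.216, -2.223, 0.002]
force: [-0.3, -0.3, 0.4]
opening: 0.0931
gripper_force: 0.0
```

```bash
python3 - <<'E'
from h import *
s=status.read_state();print(s["tool_pos"],s["force"],s["opening"],R.from_rotvec(s["orientation"]).as_matrix().round(4))
im,k=cam("side");a=cv2.resize(im[90:210,360:480],(400,400),interpolation=cv2.INTER_CUBIC)
im2,k=cam("wrist");np.save("w7.npy",k,allow_pickle=True);b=im2[80:340,240:500]
b=cv2.resize(b,(400,400),interpolation=cv2.INTER_CUBIC);cv2.imwrite("pics/sw7.png",np.hstack([a,b]))
E
```

```text
[ 0.57547034 -0.03590317  0.1888074 ] [-0.31913532 -0.29163892  0.39526483] 0.09307643545086161 [[-3.1e-03  1.0e+00 -2.7e-03]
 [ 1.0e+00  3.1e-03  8.0e-04]
 [ 8.0e-04 -2.7e-03 -1.0e+00]]
```

View pics/sw7.png

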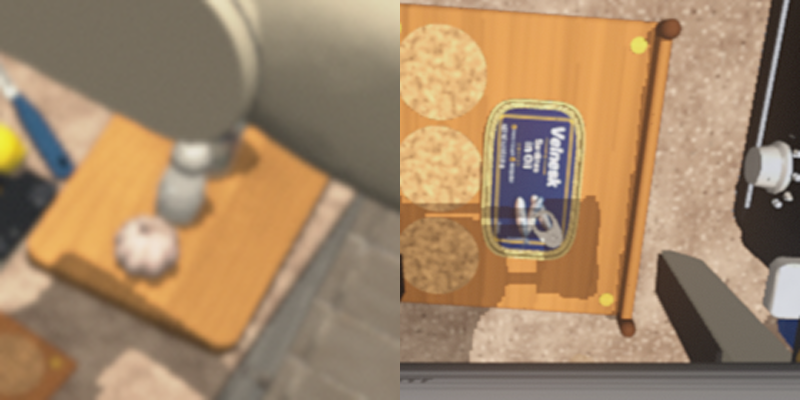

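The salt stands upright on the board, foot at about (180,210) with the garlic untouched at (147,247). The tin is free behind the empty corks, at (534,180) in the right half. Fetching the tin.

Request:
servo_tool(plan="-0.001 0.001 0.008 0.5; -0.002 0.001 0.022 1; -0.002 0.001 0.04 1.5; -0.002 0.001 0.06 1.5; -0.002 0.001 0.08 1.5; -0.002 0.001 0.1 1.5; -0.002 0.001 0.118 1.5; -0.002 0.001 0.133 1.5; -0.002 0.001 0.143 1.5; -0.002 0.001 0.15 1.5; -0.002 0.001 0.153 1.5; -0.002 0.001 0.153 1.5", grip=-0.7)

```text
t: 26.5
tool_pos: [0.5768, -0.0404, 0.0372]
orientation: [-2.25, -2.192, 0.001]
force: [0.8, -0.4, 0.9]
opening: 0.0791
gripper_force: 0.0
```

Request:
servo_tool(plan="0.001 0 0.0015 0; 0.001 0 0.003 0; 0.001 0 0.003 0; 0.001 0 0.003 0")

```text
t: 26.83
tool_pos: [0.5776, -0.0389, 0.0352]
orientation: [2.248, 2.193, 0.001]
force: [0.0, -0.2, -0.9]
opening: 0.0789
gripper_force: 0.0
```

Request:
servo_tool(plan="0 0 0 0; 0 0 0 0; 0 0 0 0; 0 0 0 0; 0 0 0 0; 0 0 0 0; 0 0 0 0", grip=1, grip_force=20)

```text
t: 27.42
tool_pos: [0.5772, -0.039, 0.0348]
orientation: [2.249, 2.193, 0.0]
force: [-0.4, 0.2, 1.9]
opening: 0.0599
gripper_force: 19.9
```

Request:
servo_tool(plan="0 0 -0.004 0; 0 0 -0.012 0; 0 0 -0.025 0; 0 0 -0.042 0; 0 0 -0.06 0; 0 0 -0.075 0; 0 0 -0.083 0; 0 0 -0.085 0; 0 0 -0.085 0")

```text
t: 28.17
tool_pos: [0.5778, -0.0391, 0.1208]
orientation: [2.248, 2.192, 0.002]
force: [0.9, -0.2, -1.9]
opening: 0.0597
gripper_force: 19.9
```

Request:
servo_tool(plan="0.008 -0.003 0 0; 0.024 -0.01 0 0; 0.046 -0.018 0 0; 0.072 -0.029 0 0; 0.1 -0.04 0 0; 0.128 -0.051 0 0; 0.154 -0.062 0 0; 0.176 -0.07 0 0; 0.19 -0.076 0 0; 0.198 -0.079 0 0; 0.2 -0.08 0 0; 0.2 -0.08 0 0")

```text
t: 29.17
tool_pos: [0.5015, 0.1632, 0.1189]
orientation: [-2.248, -2.194, 0.002]
force: [-0.3, -0.2, -1.5]
opening: 0.0596
gripper_force: 19.9
```

```bash
python3 - <<'E'
from h import *
s=status.read_state();print(s["tool_pos"],R.from_rotvec(s["orientation"]).as_euler("zyx",True))
for n in("top","side","wrist"):
    im,k=cam(n);b=im.astype(int)
    m=((b[...,2]>90)&(b[...,2]>2.2*b[...,1])&(b[...,2]>2.2*b[...,0])).astype(np.uint8)
    m=cv2.morphologyEx(m,cv2.MORPH_OPEN,np.ones((3,3)))
    if n=="wrist": cv2.imwrite("pics/w8.png",im);np.save("w8.npy",k,allow_pickle=True)
    c=max(cv2.findContours(m,0,1)[0],key=cv2.contourArea)
    p=np.array([onz(k,*q[0],.042)[:2] for q in c.astype(float)],np.float32);print(n,cv2.minAreaRect(p),p.min(0),p.max(0),(p.min(0)+p.max(0))/2)
E
```

```text
[0.50153628 0.16316246 0.11887808] [-8.86211414e+01 -7.04296078e-02  1.79972402e+02]
top ((0.4481707215309143, 0.3392588496208191), (0.21909677982330322, 0.14843377470970154), 11.202383041381836) [0.35304993 0.24724475] [0.5618311 0.4149097] [0.45744053 0.33107722]
side ((0.4556434154510498, 0.28345751762390137), (0.25468623638153076, 0.20346781611442566), 84.38613891601562) [0.35184735 0.1556618 ] [0.56066453 0.41103533] [0.45625594 0.28334856]
wrist ((0.4545210599899292, 0.23176677525043488), (0.1524389684200287, 0.2086685746908188), 88.51358032226562) [0.35093334 0.15557477] [0.5607551 0.3105607] [0.45584422 0.23306774]
```

View pics/w8.png

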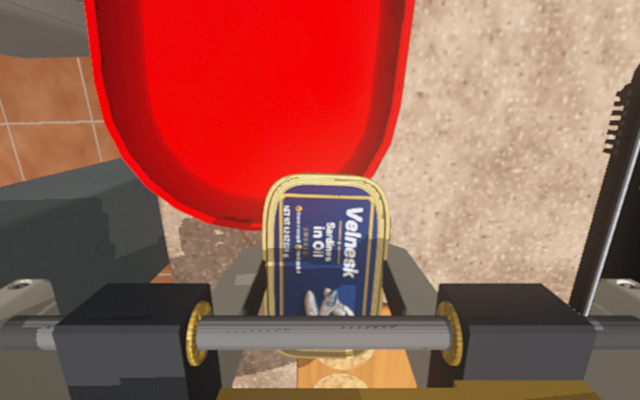

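```bash
python3 - <<'E'
from h import *
k=np.load("w8.npy",allow_pickle=True).item()
a,b=onz(k,327,176,.121),onz(k,318,357,.121);print(a,b,(a+b)/2)
E
```

```text
[0.50394632 0.21214376 0.121     ] [0.4964926  0.10866432 0.121     ] [0.50021946 0.16040404 0.121     ]
```

Request:
servo_tool(plan="0.006 -0.002 0 0; 0.02 -0.008 0 0; 0.042 -0.016 0 0; 0.066 -0.025 0 0; 0.09 -0.035 0 0; 0.108 -0.042 0 0; 0.119 -0.046 0 0; 0.123 -0.048 0 0; 0.124 -0.048 0 0; 0.124 -0.048 0 0")

```text
t: 30.15
tool_pos: [0.4576, 0.2876, 0.1195]
orientation: [2.249, 2.193, -0.0]
force: [0.7, 1.0, -1.0]
opening: 0.0597
gripper_force: 19.9
```

Request:
servo_tool(plan="0 -0.001 0.005 0; 0 -0.001 0.015 0; 0 -0.001 0.03 0; 0 -0.001 0.046 0; 0 -0.001 0.06 0; 0 -0.001 0.073 0; 0 -0.001 0.082 0; 0 -0.001 0.087 0; 0 -0.001 0.089 0; 0 -0.001 0.089 0; 0 -0.001 0.089 0")

```text
t: 31.07
tool_pos: [0.4569, 0.2884, 0.0313]
orientation: [2.249, 2.193, 0.002]
force: [-0.2, 0.2, -1.9]
opening: 0.0595
gripper_force: 19.9
```

Request:
servo_tool(plan="0 0 0.001 0; 0 0 0.002 0; 0 0 0.003 0; 0 0 0.003 0; 0 0 0.003 0")

```text
t: 31.48
tool_pos: [0.4564, 0.2882, 0.0277]
orientation: [2.249, 2.193, 0.0]
force: [-0.3, -0.4, -2.2]
opening: 0.0595
gripper_force: 19.9
```

Request:
servo_tool(plan="-0.001 0 0 0; -0.0015 0 0.001 0; -0.0015 0 0.002 0; -0.0015 0 0.002 0; -0.0015 0 0.002 0")

```text
t: 31.9
tool_pos: [0.4564, 0.2866, 0.0257]
orientation: [2.249, 2.193, 0.0]
force: [-1.7, -0.8, 1.2]
opening: 0.0597
gripper_force: 19.9
```

Request:
servo_tool(plan="0 0 0 0; 0 0 0 0; 0 0 0 0; 0 0 0 0; 0 0 -0.008 0; 0 0 -0.025 0; 0 0 -0.05 0; 0 0 -0.08 0; 0 0 -0.11 0; 0 0 -0.14 0; 0 0 -0.165 0; 0 0 -0.175 0", grip=-0.7)

```text
t: 32.9
tool_pos: [0.4581, 0.2876, 0.206]
orientation: [2.248, 2.192, 0.01]
force: [0.4, 0.3, 0.1]
opening: 0.0791
gripper_force: 0.0
```

```bash
python3 - <<'E'
from h import *
im,k=cam("wrist");b=im.astype(int)
m=((b[...,2]>60)&(b[...,2]>2.2*b[...,1])&(b[...,2]>2.2*b[...,0])).astype(np.uint8)
m=cv2.morphologyEx(m,cv2.MORPH_OPEN,np.ones((3,3)))
cs,h=cv2.findContours(m,cv2.RETR_CCOMP,1)
o=max(cs,key=cv2.contourArea);inn=max([c for c,q in zip(cs,h[0]) if q[3]>=0],key=cv2.contourArea)
print("tray",cv2.minAreaRect(np.array([onz(k,*q[0],.042)[:2] for q in o.astype(float)],np.float32)))
print("tin",cv2.minAreaRect(np.array([onz(k,*q[0],.026)[:2] for q in inn.astype(float)],np.float32)))
im,k=cam("top");cv2.imwrite("pics/x.png",im)
cv2.imwrite("pics/t9.png",np.vstack([cv2.resize(cam("wrist")[0],(400,250)),cv2.resize(im[180:330,150:390],(400,250))]))
E
```

```text
tray ((0.45537060499191284, 0.28395146131515503), (0.25704964995384216, 0.204952672123909), 84.5633773803711)
tin ((0.4553913474082947, 0.2841496765613556), (0.10916176438331604, 0.06661248207092285), 86.81497955322266)
```

View pics/t9.png

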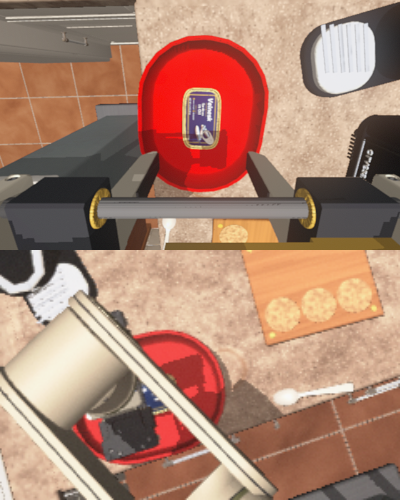

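The tin lies flat in the tray, centred to within 1 mm. Next, back to the salt.

Request:
servo_tool(plan="-0.01 0 0 0; -0.03 0.002 0 -0.4; -0.06 0.003 0 -0.8; -0.095 0.005 0 -1.2; -0.13 0.007 0 -1.4; -0.165 0.009 0 -1.4; -0.2 0.011 0 -1.4; -0.235 0.0125 0 -1.4; -0.265 0.014 0 -1.4; -0.285 0.015 0 -1.4; -0.297 0.016 0 -1.4; -0.3 0.016 0 -1.4", grip=-1)

```text
t: 34.05
tool_pos: [0.4631, -0.016, 0.1981]
orientation: [-2.223, -2.216, 0.005]
force: [-0.2, -0.0, -0.0]
opening: 0.093
gripper_force: 0.0
```

Request:
servo_tool(plan="-0.01 0 0 0; -0.03 0.001 0 0; -0.06 0.002 0 0; -0.095 0.003 0 0; -0.13 0.004 0 0; -0.165 0.005 0 0; -0.2 0.006 0 0; -0.235 0.007 0 0; -0.265 0.008 0 0; -0.285 0.009 0 0; -0.297 0.009 0 0; -0.302 0.009 0 0")

```text
t: 35.05
tool_pos: [0.473, -0.3165, 0.1995]
orientation: [-2.222, -2.219, 0.0]
force: [-0.2, -0.1, -0.5]
opening: 0.0928
gripper_force: 0.0
```

Request:
servo_tool(plan="0 0 0 0; 0 0 0 0; 0 0 0 0")

```text
t: 35.3
tool_pos: [0.4738, -0.3143, 0.2005]
orientation: [-2.22, -2.222, -0.0]
force: [-0.5, -0.2, -0.2]
opening: 0.0931
gripper_force: 0.0
```

Request:
servo_tool(plan="0 0.001 0.008 0; -0.001 0.001 0.025 0; -0.001 0.001 0.045 0; -0.001 0.001 0.065 0; -0.001 0.001 0.085 0; -0.001 0.001 0.103 0; -0.001 0.001 0.115 0; -0.001 0.001 0.121 0; -0.001 0.001 0.123 0; -0.001 0.001 0.123 0")

```text
t: 36.13
tool_pos: [0.4747, -0.3164, 0.0777]
orientation: [-2.222, -2.221, 0.0]
force: [-0.7, 0.1, 0.1]
opening: 0.093
gripper_force: 0.0
```

Request:
servo_tool(plan="0 0 0 0; 0 0 0 0; 0 0 0 0; 0 0 0 0; 0 0 0 0; 0 0 0 0; 0 0 0 0; 0 0 0 0; 0 0 0 0; 0 0 0 0", grip=1, grip_force=12)

```text
t: 36.97
tool_pos: [0.4746, -0.3167, 0.0776]
orientation: [2.222, 2.221, 0.0]
force: [-0.2, 0.2, 0.5]
opening: 0.0391
gripper_force: 11.8
```

Request:
servo_tool(plan="0 0 -0.005 0; 0 0 -0.015 0; 0 0 -0.03 0; 0 0 -0.05 0; 0 0 -0.07 0; 0 0 -0.088 0; 0.005 0.001 -0.1 0; 0.015 0.002 -0.108 0; 0.03 0.004 -0.11 0; 0.05 0.006 -0.11 0; 0.075 0.009 -0.11 0; 0.1 0.012 -0.11 0")

```text
t: 37.97
tool_pos: [0.4859, -0.2142, 0.1864]
orientation: [-2.221, -2.219, 0.0]
force: [0.4, 0.5, -1.6]
opening: 0.0389
gripper_force: 11.8
```

Request:
servo_tool(plan="0.027 0.004 0 0; 0.054 0.008 0 0; 0.081 0.012 0 0; 0.108 0.015 0 0; 0.135 0.019 0 0; 0.16 0.022 0 0; 0.184 0.025 0 0; 0.205 0.028 0 0; 0.222 0.03 0 0; 0.234 0.031 0 0; 0.238 0.032 0 0; 0.24 0.032 0 0")

```text
t: 38.97
tool_pos: [0.5182, 0.0244, 0.187]
orientation: [-2.22, -2.222, 0.001]
force: [-1.3, 0.3, -0.7]
opening: 0.0393
gripper_force: 11.8
```

Request:
servo_tool(plan="0 0 0.005 0; 0 0 0.015 0; 0 0 0.03 0; 0 0 0.048 0; 0 0 0.066 0; 0 0 0.083 0; 0 0 0.096 0; 0 0 0.106 0; 0 0 0.112 0; 0 0 0.114 0; 0 0 0.114 0; 0 0 0.114 0")

```text
t: 39.97
tool_pos: [0.5193, 0.0231, 0.0743]
orientation: [2.222, 2.22, 0.001]
force: [0.3, 0.6, -0.3]
opening: 0.0389
gripper_force: 11.8
```

Request:
servo_tool(plan="0.0015 -0.001 0 0; 0.003 -0.001 0.001 0; 0.003 -0.001 0.003 0; 0.003 -0.001 0.005 0; 0.003 -0.001 0.0055 0; 0.003 -0.001 0.0055 0; 0.003 -0.001 0.0055 0")

```text
t: 40.55
tool_pos: [0.5177, 0.0263, 0.068]
orientation: [-2.222, -2.221, 0.0]
force: [-0.3, -0.3, -1.2]
opening: 0.0391
gripper_force: 11.8
```

Request:
servo_tool(plan="0 0 0.001 0; 0 0 0.0015 0; 0 0 0.0015 0; 0 0 0.0015 0")

```text
t: 40.88
tool_pos: [0.5181, 0.0264, 0.0674]
orientation: [2.222, 2.22, 0.001]
force: [-1.7, 1.2, 5.7]
opening: 0.0389
gripper_force: 12.3
```

Request:
servo_tool(plan="0 0 0 0; 0 0 0 0; 0 0 0 0", grip_force=3)

```text
t: 41.13
tool_pos: [0.5181, 0.0264, 0.0671]
orientation: [2.222, 2.22, 0.001]
force: [-1.5, 1.3, 5.7]
opening: 0.0394
gripper_force: 3.4
```

Request:
servo_tool(plan="0 0 0 0; 0 0 0 0; 0 0 0 0; 0 0 0 0; 0 0 0 0; 0 0 -0.01 0; 0 0 -0.03 0; 0 0 -0.055 0; 0 0 -0.08 0; 0 0 -0.105 0; 0 0 -0.125 0; 0 0 -0.133 0", grip=-1)

```text
t: 42.13
tool_pos: [0.5195, 0.0262, 0.2042]
orientation: [2.219, 2.218, 0.006]
force: [1.0, 1.0, 0.3]
opening: 0.0931
gripper_force: 0.0
```

Request:
servo_tool(plan="-0.01 -0.001 0 0; -0.03 -0.003 0 0; -0.06 -0.006 0 0; -0.095 -0.009 0 0; -0.13 -0.012 0 0; -0.165 -0.015 0 0; -0.2 -0.018 0 0; -0.235 -0.022 0 0; -0.27 -0.025 0 0; -0.305 -0.029 0 0; -0.34 -0.032 0 0; -0.37 -0.035 0 0")

```text
t: 43.13
tool_pos: [0.4806, -0.346, 0.1975]
orientation: [-2.221, -2.218, 0.001]
force: [0.5, 0.6, 0.4]
opening: 0.0926
gripper_force: 0.0
```

Request:
servo_tool(plan="-0.02 -0.002 0 0; -0.035 -0.003 0 0; -0.04 -0.004 0 0; -0.04 -0.004 0 0; -0.04 -0.004 0 0; -0.04 -0.004 0 0")

```text
t: 43.63
tool_pos: [0.4788, -0.3824, 0.1994]
orientation: [-2.22, -2.222, -0.001]
force: [0.8, -0.7, 0.4]
opening: 0.0929
gripper_force: 0.0
```

Request:
servo_tool(plan="-0.001 0 0.008 0; -0.001 0 0.025 0; -0.001 0 0.045 0; -0.001 0 0.065 0; -0.001 0 0.085 0; -0.001 0 0.1 0; -0.001 0 0.109 0; -0.001 0 0.113 0; -0.001 0 0.113 0; -0.001 0 0.113 0")

```text
t: 44.47
tool_pos: [0.479, -0.3847, 0.0874]
orientation: [2.221, 2.22, 0.0]
force: [-0.9, -0.3, 0.1]
opening: 0.0934
gripper_force: 0.0
```

Request:
servo_tool(plan="0 0 0 0; 0 0 0 0; 0 0 0 0; 0 0 0 0; 0 0 0 0; 0 0 0 0; 0 0 0 0; 0 0 0 0; 0 0 0 0; 0 0 0 0", grip=1, grip_force=12)

```text
t: 45.3
tool_pos: [0.4785, -0.3847, 0.0866]
orientation: [-2.222, -2.221, 0.0]
force: [0.7, -0.5, 0.0]
opening: 0.0446
gripper_force: 12.0
```

Request:
servo_tool(plan="0 0 -0.005 0; 0 0 -0.015 0; 0 0 -0.03 0; 0 0 -0.05 0; 0 0 -0.07 0; 0 0 -0.088 0; 0.005 0.001 -0.1 0; 0.015 0.002 -0.108 0; 0.03 0.003 -0.11 0; 0.05 0.005 -0.11 0; 0.075 0.008 -0.11 0; 0.1 0.01 -0.11 0")

```text
t: 46.3
tool_pos: [0.488, -0.2821, 0.1953]
orientation: [-2.221, -2.219, 0.0]
force: [-0.2, -0.1, -0.9]
opening: 0.0449
gripper_force: 12.0
```

Request:
servo_tool(plan="0.027 0.003 0 0; 0.054 0.006 0 0; 0.081 0.009 0 0; 0.108 0.012 0 0; 0.135 0.015 0 0; 0.16 0.018 0 0; 0.184 0.02 0 0; 0.207 0.022 0 0; 0.225 0.024 0 0; 0.238 0.025 0 0; 0.244 0.026 0 0; 0.246 0.026 0 0")

```text
t: 47.3
tool_pos: [0.5139, -0.0368, 0.1957]
orientation: [-2.219, -2.222, 0.001]
force: [-0.7, -0.7, -1.1]
opening: 0.0447
gripper_force: 12.0
```

Request:
servo_tool(plan="0 0 0.005 0; 0 0 0.015 0; 0 0 0.03 0; 0 0 0.048 0; 0 0 0.066 0; 0 0 0.083 0; 0 0 0.096 0; 0 0 0.106 0; 0 0 0.112 0; 0 0 0.114 0; 0 0 0.114 0; 0 0 0.114 0")

```text
t: 48.3
tool_pos: [0.5152, -0.0389, 0.0832]
orientation: [2.222, 2.22, 0.001]
force: [-0.5, -0.3, -1.1]
opening: 0.0448
gripper_force: 12.0
```

Request:
servo_tool(plan="0.001 -0.001 0 0; 0.002 -0.001 0.001 0; 0.002 -0.001 0.003 0; 0.002 -0.001 0.005 0; 0.002 -0.001 0.0055 0; 0.002 -0.001 0.0055 0; 0.002 -0.001 0.0055 0")

```text
t: 48.88
tool_pos: [0.5137, -0.0367, 0.077]
orientation: [-2.222, -2.221, 0.0]
force: [-0.7, -0.4, -1.6]
opening: 0.0448
gripper_force: 12.0
```

Request:
servo_tool(plan="0 0 0.001 0; 0 0 0.0015 0; 0 0 0.0015 0; 0 0 0.0015 0")

```text
t: 49.22
tool_pos: [0.5141, -0.0368, 0.0764]
orientation: [2.222, 2.22, 0.0]
force: [-1.6, 0.9, 5.1]
opening: 0.0451
gripper_force: 12.0
```

Request:
servo_tool(plan="0 0 0 0; 0 0 0 0; 0 0 0 0; 0 0 0 0; 0 0 0 0; 0 0 -0.01 0; 0 0 -0.03 0; 0 0 -0.055 0; 0 0 -0.085 0; 0 0 -0.12 0; 0 0 -0.15 0; 0 0 -0.17 0", grip=-1)

```text
t: 50.22
tool_pos: [0.5147, -0.0368, 0.2503]
orientation: [2.219, 2.218, 0.004]
force: [0.4, -0.2, 0.2]
opening: 0.0931
gripper_force: 0.0
```

Request:
servo_tool(plan="-0.01 -0.001 -0.01 0; -0.03 -0.002 -0.01 0; -0.06 -0.004 -0.01 0; -0.095 -0.007 -0.01 0; -0.13 -0.009 -0.01 0; -0.165 -0.011 -0.01 0; -0.2 -0.014 -0.01 0; -0.235 -0.016 -0.01 0; -0.27 -0.018 -0.01 0; -0.305 -0.021 -0.01 0; -0.34 -0.023 -0.01 0; -0.37 -0.025 -0.01 0")

```text
t: 51.22
tool_pos: [0.4869, -0.4093, 0.2546]
orientation: [-2.222, -2.219, 0.001]
force: [0.8, -0.4, 0.6]
opening: 0.0929
gripper_force: 0.0
```

Request:
servo_tool(plan="-0.02 -0.002 0 0; -0.04 -0.003 0 0; -0.052 -0.004 0 0; -0.054 -0.004 0 0; -0.054 -0.004 0 0; -0.054 -0.004 0 0")

```text
t: 51.72
tool_pos: [0.4845, -0.4599, 0.2553]
orientation: [-2.221, -2.221, -0.001]
force: [1.0, 0.6, -0.5]
opening: 0.0931
gripper_force: 0.0
```

Down to z 0.162 and grip.

Request:
servo_tool(plan="0 0 0.008 0; 0 0 0.02 0; 0 0 0.037 0; 0 0 0.055 0; 0 0 0.07 0; 0 0 0.082 0; 0 0 0.09 0; 0 0 0.093 0; 0 0 0.093 0; 0 0 0.093 0")

```text
t: 52.55
tool_pos: [0.4848, -0.4608, 0.1633]
orientation: [2.221, 2.22, -0.0]
force: [-0.3, 0.1, 0.1]
opening: 0.093
gripper_force: 0.0
```

Request:
servo_tool(plan="0 0 0 0; 0 0 0 0; 0 0 0 0; 0 0 0 0; 0 0 0 0; 0 0 0 0; 0 0 0 0; 0 0 0 0; 0 0 0 0; 0 0 0 0", grip=1, grip_force=15)

```text
t: 53.38
tool_pos: [0.4845, -0.4607, 0.1626]
orientation: [2.222, 2.221, 0.0]
force: [0.4, 0.6, 0.4]
opening: 0.0476
gripper_force: 15.0
```

Request:
servo_tool(plan="0 0 -0.005 0; 0 0 -0.015 0; 0 0 -0.03 0; 0 0 -0.05 0; 0 0 -0.07 0; 0 0 -0.085 0; 0.005 0 -0.095 0; 0.015 0.001 -0.099 0; 0.03 0.002 -0.1 0; 0.05 0.003 -0.1 0; 0.075 0.005 -0.1 0; 0.1 0.006 -0.1 0")

```text
t: 54.38
tool_pos: [0.4901, -0.3587, 0.2616]
orientation: [-2.221, -2.219, -0.0]
force: [0.6, 0.8, -1.8]
opening: 0.048
gripper_force: 15.0
```

Request:
servo_tool(plan="0.027 0.002 0 0; 0.054 0.004 0 0; 0.081 0.006 0 0; 0.108 0.008 0 0; 0.135 0.01 0 0; 0.162 0.012 0 0; 0.189 0.014 0 0; 0.214 0.015 0 0; 0.235 0.016 0 0; 0.25 0.017 0 0; 0.258 0.018 0 0; 0.261 0.018 0 0")

```text
t: 55.38
tool_pos: [0.5083, -0.0979, 0.2621]
orientation: [-2.219, -2.222, 0.0]
force: [0.6, -0.2, -2.2]
opening: 0.0477
gripper_force: 15.0
```

Request:
servo_tool(plan="0 0 0.005 0; 0 0 0.015 0; 0 0 0.03 0; 0 0 0.048 0; 0 0 0.065 0; 0 0 0.08 0; 0 0 0.091 0; 0 0 0.098 0; 0 0 0.101 0; 0 0 0.102 0; 0 0 0.102 0; 0 0 0.102 0")

```text
t: 56.38
tool_pos: [0.5093, -0.0999, 0.1616]
orientation: [2.221, 2.22, 0.001]
force: [-0.2, 0.1, -1.8]
opening: 0.0479
gripper_force: 15.0
```

Request:
servo_tool(plan="0.001 -0.001 0 0; 0.002 -0.001 0.002 0; 0.002 -0.001 0.005 0; 0.002 -0.001 0.007 0; 0.002 -0.001 0.0075 0; 0.002 -0.001 0.0075 0; 0.002 -0.001 0.0075 0")

```text
t: 56.97
tool_pos: [0.5076, -0.0976, 0.153]
orientation: [-2.222, -2.221, 0.0]
force: [-0.3, -0.0, -1.6]
opening: 0.0479
gripper_force: 15.0
```

Request:
servo_tool(plan="0 0 0.001 0; 0 0 0.002 0; 0 0 0.002 0; 0 0 0.002 0")

```text
t: 57.3
tool_pos: [0.5084, -0.0979, 0.1523]
orientation: [2.221, 2.22, 0.001]
force: [-0.5, 1.1, 3.8]
opening: 0.0473
gripper_force: 15.0
```

Release, rise and retreat toward the start.

Request:
servo_tool(plan="0 0 0 0; 0 0 0 0; 0 0 0 0; 0 0 0 0; 0 0 0 0; 0 0 -0.01 0; 0 0 -0.03 0; 0 0 -0.055 0; 0 0 -0.08 0; 0 0 -0.1 0; 0 0 -0.11 0; 0 0 -0.11 0", grip=-1)

```text
t: 58.3
tool_pos: [0.5091, -0.0981, 0.2647]
orientation: [2.219, 2.217, 0.004]
force: [0.8, -0.4, 0.6]
opening: 0.093
gripper_force: 0.0
```

Request:
servo_tool(plan="-0.01 -0.003 0 0; -0.03 -0.01 0 0; -0.06 -0.02 0 0; -0.095 -0.03 0 0; -0.13 -0.042 0 0; -0.165 -0.053 0 0; -0.2 -0.065 0 0; -0.23 -0.075 0 0; -0.25 -0.08 0 0; -0.26 -0.083 0 0; -0.26 -0.083 0 0; -0.26 -0.083 0 0")

```text
t: 59.3
tool_pos: [0.424, -0.3571, 0.2597]
orientation: [-2.221, -2.218, -0.001]
force: [0.6, 0.2, 0.2]
opening: 0.0929
gripper_force: 0.0
```

```bash
python3 - <<'E'
from h import *
s=status.read_state();print(s["tool_pos"],s["dq"].round(3))
im,k=cam("side");im2,k2=cam("top")
a=cv2.resize(im[140:260,275:435],(800,600),interpolation=cv2.INTER_CUBIC)[:,:]
a=cv2.resize(a,(400,300));b=cv2.resize(im[250:400,200:400],(400,300));c=cv2.resize(im2[145:250,285:425],(400,300));d=cv2.resize(im2[120:270,380:580],(400,300))
cv2.imwrite("pics/fin.png",np.vstack([np.hstack([a,b]),np.hstack([c,d])]))
E
```

```text
[ 0.42399864 -0.35710829  0.2597366 ] [ 0.031 -0.018  0.001  0.004  0.002  0.004]
```

View pics/fin.png

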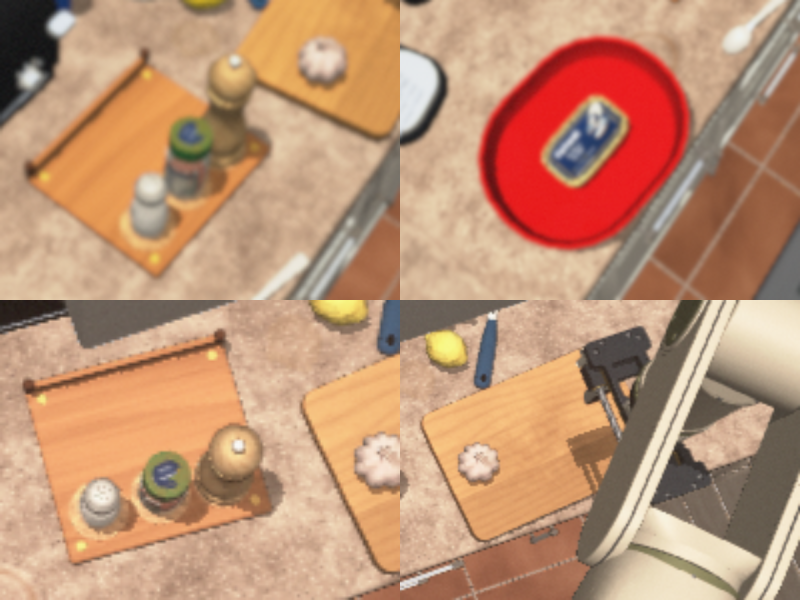

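The mill, jar and shaker stand upright on their own corks (mill right, jar middle, shaker left). The tin is centred in the tray, and the garlic is still at its place on the board. Handing in.

```bash
python3 -c "
from plant import robot
print(robot.close_job())"
```

```text
the job is handed in; nothing more can be done
None
```

The job is done and handed in after about 60 s on the robot's clock: the tin lies flat and centred in the red tray, the mill, shaker and jar stand upright on their original corks, and the garlic is still in its place.

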